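# Clamp the tip box in the locating nest with its two sliders

## Robot

A 6-joint arm with a two-finger parallel gripper is mounted at the origin on the work surface; the furniture and walls round the work are solid. World frame = base frame: x ahead of the robot, y to its left, z up, the work surface at z = 0. Lengths are in m, angles in degrees, forces in N, time in s.
With the tool pointing down it reaches from about 0.3 to 0.75 m from the base axis. Payload 8.5 kg.
Tool frame: the origin (TCP) lies midway between the tips of the shut fingers; the grasp point (between the pads) lies grasp_offset behind it (grasp_offset is the distance from the TCP to the grasp point, in m); z points along the fingers, y is the line along which they close (so a half turn about z gives the same grasp; the last joint's range is limited). The gripper opens to 85 mm and grips with 20 to 120 N. Pads are 22 mm wide; open, the fingers measure 114 mm over their backs; the gripper's body (76 mm by 85 mm) begins 54 mm behind the grasp point. The pads swing forward as they close: fully open they stand 13 mm farther back than shut.
Start: joints at [51.893, 21.807, 74.336, -0, 83.858, -12.336], TCP at [0.239, 0.495, 0.231] pointing down, gripper open.
Joint ranges: [-178.18, 178.18], [-50.72, 133.34], [12.68, 142.11], [-81.47, 261.47], [9.98, 163.14], [-165.26, 165.26]. Speed limits (degrees/s): [136.94, 136.94, 180, 180, 180, 180].

## Interface

Orientations are given as a 3x3 rotation matrix whose columns are the frame's x, y, z axes.
In Python, from rig import observe, get_image, camera_params, close_job, grasp_offset gives the robot as it stands.
- The arm moves only by the shell command python3 -m handwheel 'ROWS' [OPENING] [FORCE]. ROWS is JSON, a list of rows, each a list of 2 entries, a list of its own where there are three numbers: the shift along the tool's x, y, z as a fraction of full scale, then the turn, a rotation vector about the tool's x, y, z as a fraction of full scale. In form: [[[dx, dy, dz], [ax, ay, az]], ...]. A call has 1 to 10 rows; each row is the pose to reach, as a shift and turn from the pose commanded when the call began, along the tool's axes at that moment, turning the shorter way round; what a row does not reach only later rows make up. Full scale, the value 1, is 0.5 m for a shift and pi rad for a turn. A row lasts 1/10 s, in which the tool goes at most 50 mm and 8.59 degrees, less where a joint would pass 70% of its speed; a pose out of reach is approached as far as the arm can. A call with a number of a shift or a turn outside -1 to 1 is refused whole. A call with a gripper value outside its range is refused whole. OPENING is the opening, from 0 (shut) to 1 (fully open), set as the call begins (- or left out, the last holds). The fingers move at their own pace and stop on an object; FORCE is the grip in N (left out, the last holds). Time passes only in rows, so rows that repeat a pose let the fingers close. It gives the time, the measured TCP pose, the force, the opening and the grip force at its end, in the units of the state.
- observe(): the state, without advancing time (a new reading comes with each control period).
- get_image(name): name is "scene" or "top" or "wrist"; returns (picture, depth): 384x512x3 uint8, red, green, blue; 384x512 float32, m along the optical axis (not along the pixel's ray), 0 where there is no reading.
- camera_params(name): a dict with "K" (3x3 intrinsics, pixels), "k1" (the pictures are not rectified: a ray, as slopes to the right and down, at radius r is drawn at 1 + k1 r^2 times it, then the intrinsics apply), "R" (3x3) and "t" (3): a world point X has camera coordinates R X + t. Camera axes: x right, y down, z forward; pixel columns grow to the right and rows downward; lengths in m; the calibration is good to about 2 mm. A picture is of the moment at which its call begins: read the wrist's pose just before it. camera_params takes no time and is no camera call; for the wrist camera it gives the pose at the moment of the call.
- close_job(): hands the job in; it is judged then, once.
The state is a dict: "time_s": time; "q": joint angles; "qvel": joint speeds; "joint_efforts": joint torques, N m; "position": TCP position; "tool_rot": TCP orientation; "ft_force": force on the tool from outside, world axes, zero at the start; "wrist_torque": the same for the moment, N m; "grip_width": finger opening in m; "gripper_force": force on a finger pad.
Only numpy, scipy, OpenCV 4.12 (cv2) and the standard library are available. Lean on these libraries where they do the work, as an engineer would, in place of code of your own. Each camera call takes 0.05 s, during which the arm holds its last target. There are 200 camera calls.

## Task

Clamp the pipette tip box in the metal locating nest: push the thumb grips of the two sliders along their tracks until the box sits square against both stop bars and each slider's sprung pad presses it firmly, and leave them so. Move the box only with the sliders, never touch it, squeeze it gently enough not to crush it, and leave the other things on the bench alone.

Things in the scene. Friction and masses are not known exactly. Their poses are not given: they have to be found in the camera images.
- nest: fixed aluminium locating nest, origin under its bed at bench level. Bed 8 mm thick, x -60 to +75, y -100 to +125 mm. Tongues 74 mm wide carry the tracks: the end track leaves the bed towards -y (to y -166, centre line x -5 mm), the side track towards +x (to x 141, centre line y +20 mm). Bed, stops and pads are slick
- bed_centre (a point): point on top of the bed above the nest's origin, axes as the nest. Two steel stop bars 26 mm tall stand on the bed: the end stop across its +y end (face somewhere at y +70 to +100 mm) and the side stop along its -x side (face somewhere at x -46 to -36 mm). They are readjusted each day and their settings are not told: find them by feel
- tip_box: pipette tip box, 123 x 82 x 42 mm, clear with a perforated lid, 0.2 kg, lying loose on the bed (8 mm above the bench), a little skew and 1 to 3 cm off both stops. Origin near the centre of its underside (box from x -60 to +63, y -42 to +40 mm); its long x axis lies roughly along the nest's y
- end_slider (a joint): travel of the end slider from its outer end, 0 to 0.085 m; it moves along the nest's +y, pushing the box to the end stop. Its track drags with about 7 N all the way, and it stays where it is left
- side_slider (a joint): travel of the side slider from its outer end, 0 to 0.055 m; it moves along the nest's -x, pushing the box to the side stop. Its track drags with about 7 N all the way, and it stays where it is left
- end_slider_grip (a point): centre of the top of the end slider's upright black thumb grip, 86 mm above the bench. Grip 18 mm thick along the track, 44 mm wide, free from 25 to 86 mm above the bench; push its outer flat face (9 mm from this point, towards the nest's -y). x axis: its direction of travel (the nest's +y), z up
- side_slider_grip (a point): centre of the top of the side slider's upright black thumb grip, same shape and height; push on its outer flat face (9 mm from this point, towards the nest's +x). Frame: x along its direction of travel (the nest's -x), z up
- end_pad: white sprung pad, 60 mm wide, at the inner end of the end slider; origin at nest level (bench height) under its pressing face, which lies 49 mm ahead of the grip's centre when unloaded. It gives 7 mm at 1.3 N per mm, then it is hard
- side_pad: white sprung pad at the inner end of the side slider, the same as the other; 49 mm ahead of its grip's centre when unloaded, 7 mm of spring at 1.3 N per mm
- timer: bystander: flat white bench timer, 58 x 66 x 18 mm, origin at the centre of its underside
- specimen_a: bystander: specimen cup with wide screw cap, 38 mm across, 58 mm tall, origin at its underside
- bottle_c: bystander: small amber bottle with black cap, 46 mm across, 104 mm tall, origin at its underside
- petri_0: bystander: petri dish, 62 mm across, 16 mm tall, origin at its underside
- bottle_b: bystander: clear bottle with blue cap, 66 mm across, 138 mm tall, origin at its underside
Mind the look-alikes: they are no part of the job. There is more than one size of the tip_box; the one meant has the size given above.

How it is judged (in metres and radians):
At the end, for the whole second after the job is handed in: Both sprung pads press the tip box with more than 2 N each (only possible with the box against the stop bar opposite), it is square to the nest within 0.03 rad, flat on the bed and at rest (contact force between each of end_pad, side_pad and tip_box above 2 N and angle between the x axis of tip_box and the y axis of nest, either way round below 0.03 rad and angle between tip_box's own z axis and vertical below 0.03 rad and z of tip_box in the frame of nest below 0.011 m and linear speed of tip_box below 0.005 m/s); the robot touches nothing.
It fails at once if a pad squeezes the tip box with more than 20 N (contact force between any of end_pad, side_pad and tip_box above 20 N).
It fails at once if the robot touches the tip box (contact force between any of the fingers, the arm and tip_box above 0.5 N).
It fails at once if a bystander is moved by more than 20 mm (distance of any of timer, specimen_a, bottle_c, petri_0, bottle_b from where it was at the start of the episode above 0.02 m).
It also fails if it takes over 50 s, if anything falls off the work surface, if the arm or the gripper's body presses on something with over 40 N, if the wrist force passes 120 N, or if a joint passes its speed limit or range.

## Working session

There is one attempt and no reset: what is moved stays moved. The work goes in short steps, Python scripts to look and compute and a shell command to move; the robot and the scene stay as the last step left them, time stands still between calls to the robot, and variables do not carry over. Pictures are saved under pics/ and viewed, at most 10 in all, crops included, and the job is handed in when it is done.

```bash
mkdir -p pics; ls
python3 - <<'E'
from rig import *
import cv2
o=observe();print(o['time_s'],o['position'],o['tool_rot'],o['grip_width'],o['ft_force'],grasp_offset)
for n in ('top','scene'):
    p,d=get_image(n);cv2.imwrite(f'pics/{n}0.png',cv2.cvtColor(p,cv2.COLOR_RGB2BGR));import numpy as np;np.save(f'{n}0.npy',d)
    print(camera_params(n))
E
```

```text
pics
0.0 [0.2389434  0.49504026 0.23070829] [[-9.00528595e-01  4.34795796e-01 -9.30220815e-04]
 [ 4.34796671e-01  9.00527876e-01 -1.18286885e-03]
 [ 3.23383370e-04 -1.46966414e-03 -9.99998868e-01]] 0.08524694860384899 [-1.04635233 -0.05755912  0.44773517] 0.0187
{'K': array([[352.20629191,   0.        , 252.63331162],
       [  0.        , 352.20629191, 189.90769516],
       [  0.        ,   0.        ,   1.        ]]), 'k1': 0.02322296282359939, 'R': array([[-0.03249653, -0.99946678,  0.00318413],
       [-0.97646751,  0.03106883, -0.21341491],
       [ 0.21320218, -0.01004444, -0.97695647]]), 't': array([-0.05609751,  0.49642184,  1.05887716])}
{'K': array([[359.77682566,   0.        , 259.41315526],
       [  0.        , 359.77682566, 194.52411719],
       [  0.        ,   0.        ,   1.        ]]), 'k1': -0.04295553842699338, 'R': array([[ 0.77149711, -0.63617454,  0.00861217],
       [-0.30712576, -0.38424175, -0.87065036],
       [ 0.55719474,  0.66905921, -0.49182699]]), 't': array([-0.40119897,  0.19436745,  0.79101322])}
```

View pics/top0.png

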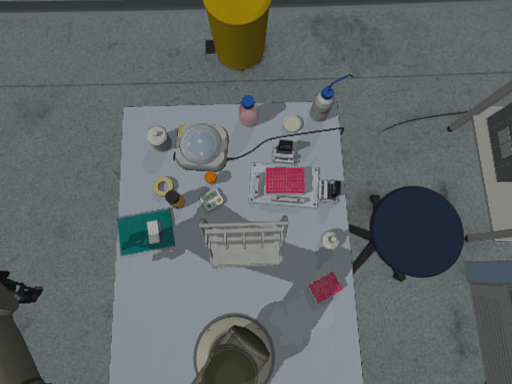

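View pics/scene0.png

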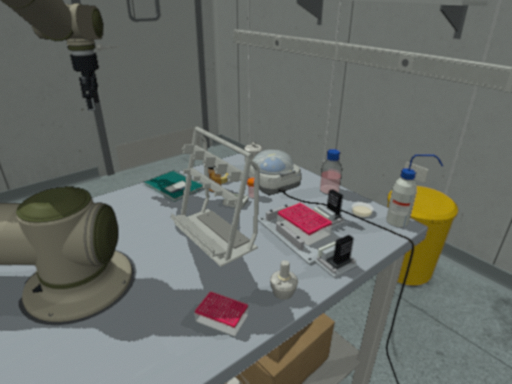

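The top view shows the nest around px (285,185), with the end grip at (335,188) and the side grip at (286,146). Boxes that could be the one meant are the red-lidded box in the nest (286,180) and a smaller look-alike on the bench (325,288). The one in the nest fits the description. I'll check it in a close crop and measure it.

```bash
cat > h.py <<'E'
import numpy as np,cv2
from rig import *
def world(n,uv,z=None,d=None,cp=None):
    c=cp or camera_params(n);uv=np.atleast_2d(np.float64(uv))
    s=cv2.undistortPoints(uv[:,None],c['K'],np.array([c['k1'],0,0,0,0.]))[:,0]  # drawn = ray*(1+k1 r^2)
    r=np.c_[s,np.ones(len(s))]@c['R'];o=-c['R'].T@c['t']
    if d is not None: return o+r*np.asarray(d).reshape(-1,1)
    return o+r*((z-o[2])/r[:,2])[:,None]
def pix(n,X,cp=None):
    c=cp or camera_params(n);p=np.atleast_2d(X)@c['R'].T+c['t'];s=p[:,:2]/p[:,2:]
    s=s*(1+c['k1']*(s**2).sum(1,keepdims=True));return s*c['K'][0,0]+c['K'][:2,2]
E
python3 - <<'E'
from h import *
p=cv2.imread('pics/top0.png');d=np.load('top0.npy')
cv2.imwrite('pics/topcrop.png',cv2.resize(p[120:220,235:355],None,fx=6,fy=6,interpolation=cv2.INTER_CUBIC))
v,u=np.mgrid[120:220,235:355];uv=np.c_[u.ravel(),v.ravel()];D=d[120:220,235:355].ravel();W=world('top',uv,d=D);P=p[120:220,235:355].reshape(-1,3).astype(int)
def rect(m,name):
    if m.sum()<3: print(name,'none');return
    w=W[m];r=cv2.minAreaRect(w[:,:2].astype(np.float32));print(name,m.sum(),np.round(r[0],4),np.round(r[1],4),round(r[2],2),'z',np.round(np.median(w[:,2]),4))
z=W[:,2];ok=D>0
red=(P[:,2]>120)&(P[:,1]<90)&ok
rect(red&(z>.03),'red lid')
for nm,s in(('end',(W[:,1]<-.28+.0)),('side',W[:,1]>-9)):pass
dark=(P.max(1)<60)&ok&(z>.07)
print(np.round(W[dark],3)[::4])
bed=(z>.004)&(z<.014)&ok
rect(bed,'bed')
E
```

```text
red lid 925 [ 0.527  -0.1774] [0.1233 0.0839] 87.61 z 0.0482
[[ 0.646 -0.164  0.085]
 [ 0.643 -0.167  0.085]
 [ 0.644 -0.18   0.081]
 [ 0.641 -0.191  0.088]
 [ 0.641 -0.167  0.082]
 [ 0.64  -0.182  0.083]
 [ 0.64  -0.195  0.082]
 [ 0.637 -0.163  0.083]
 [ 0.636 -0.176  0.086]
 [ 0.636 -0.188  0.084]
 [ 0.634 -0.201  0.088]
 [ 0.635 -0.17   0.08 ]
 [ 0.632 -0.182  0.085]
 [ 0.632 -0.194  0.085]
 [ 0.634 -0.164  0.072]
 [ 0.631 -0.176  0.08 ]
 [ 0.631 -0.189  0.079]
 [ 0.631 -0.177  0.071]
 [ 0.508 -0.33   0.084]
 [ 0.505 -0.327  0.083]
 [ 0.504 -0.338  0.085]
 [ 0.501 -0.329  0.085]
 [ 0.501 -0.342  0.084]
 [ 0.498 -0.332  0.083]
 [ 0.496 -0.324  0.079]
 [ 0.494 -0.334  0.088]
 [ 0.492 -0.329  0.082]
 [ 0.492 -0.341  0.082]
 [ 0.488 -0.334  0.087]
 [ 0.485 -0.328  0.085]
 [ 0.485 -0.34   0.083]
 [ 0.482 -0.334  0.083]
 [ 0.48  -0.324  0.083]
 [ 0.479 -0.336  0.086]
 [ 0.476 -0.323  0.087]
 [ 0.475 -0.335  0.089]
 [ 0.473 -0.33   0.083]
 [ 0.471 -0.324  0.082]
 [ 0.47  -0.336  0.083]]
bed 1790 [ 0.5762 -0.1977] [0.3662 0.3431] 87.94 z 0.0075
```

View pics/topcrop.png

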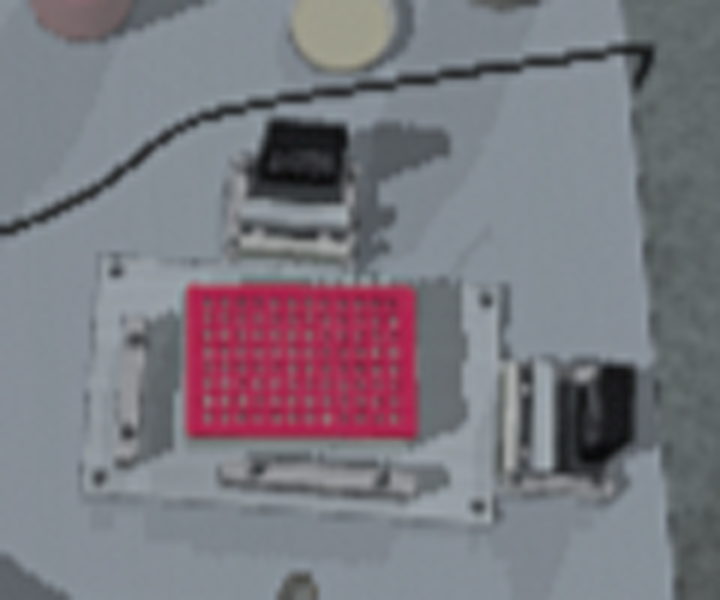

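The crop confirms the box in the nest: its red lid measures 123 x 84 mm with its top near z 0.05. The bed corners are at about crop px (100,255), (507,285), (495,520) and (82,492). Next I'll fit the nest pose and get a height map for the path.

Run:
```python
from h import *
c=np.array([(100,255),(507,285),(495,520),(82,492)])/6-.5+[235,120]
w=world('top',c,z=.008)[:,:2]
n=np.array([(75,125),(75,-100),(-60,-100),(-60,125)])/1000.
# rigid fit
a=n-n.mean(0);b=w-w.mean(0);th=np.arctan2((a[:,0]*b[:,1]-a[:,1]*b[:,0]).sum(),(a*b).sum())
R=np.array([[np.cos(th),-np.sin(th)],[np.sin(th),np.cos(th)]]);t=w.mean(0)-R@n.mean(0)
print('nest',t,np.degrees(th),'res mm',np.round((n@R.T+t-w)*1e3,1))
d=np.load('top0.npy');p=cv2.imread('pics/top0.png')
v,u=np.mgrid[0:384,0:512];uv=np.c_[u.ravel(),v.ravel()];D=d.ravel();W=world('top',uv,d=np.maximum(D,.1));P=p.reshape(-1,3).astype(int)
N=(W[:,:2]-t)@R
dark=(P.max(1)<60)&(W[:,2]>.076)&(D>0)
for s,m in(('end',dark&(N[:,1]<-.1)&(N[:,1]>-.2)&(abs(N[:,0])<.05)),('side',dark&(N[:,0]>.08)&(N[:,0]<.17)&(abs(N[:,1]-.02)<.05))):
    print(s,'nest range',np.round(N[m].min(0),4),np.round(N[m].max(0),4),m.sum())
red=(P[:,2]>120)&(P[:,1]<90)&(W[:,2]>.03)&(abs(N)<.12).all(1)
print('box nest',cv2.minAreaRect(N[red].astype(np.float32)))
H=np.zeros((12,16),int)
for x,y,z in W[D>0]:
    i,j=int((x-.2)//.05),int((.4-y)//.05)
    if 0<=i<12 and 0<=j<16:H[i,j]=max(H[i,j],z*1000)
print('cols y',[round(.4-.05*j,2) for j in range(16)])
for i in range(12)[::-1]:print(round(.2+.05*i,2),*['%4d'%k for k in H[i]])
```

```text
nest [ 0.51249205 -0.1876675 ] -6.115751498760481 res mm [[ 0.3 -0.7]
 [ 0.9  1.4]
 [-1.3 -0.4]
 [ 0.1 -0.3]]
end nest range [-0.028  -0.1562] [ 0.011  -0.1367] 81
side nest range [ 0.1168 -0.0004] [0.1326 0.0407] 64
box nest ((0.013301823288202286, 0.01174427941441536), (0.0839110016822815, 0.12327201664447784), 3.7287023067474365)
cols y [0.4, 0.35, 0.3, 0.25, 0.2, 0.15, 0.1, 0.05, 0.0, -0.05, -0.1, -0.15, -0.2, -0.25, -0.3, -0.35]
0.75    4    7    4    4    3    5    4    5  140  140    5   15   24  161  216  216
0.7    4    4   76   82   71   96  101   67  115  139    4   18   20  125  129   13
0.65    3    5   81   97   92  113  115  107    4    8   17   83    9    9    6    5
0.6    5    4    5   76   88  113  114  106   31   11   41   89   87    6    4    5
0.55    4    8    6   21   68  104  101   75    5   35   51   52   53   12    4    4
0.5    3    5   14   24   23    5   59   58    4   41   53   55   54   40   87    5
0.45    3    5    5   21  109   39   22   21    3   38   52   53   53   44   89    5
0.4   14   16   15   16   12    5   19    4    5    4    4    6   14   12    4    4
0.35   13   15   15   15   14    5  264  265  265  265  266  263    6   41   46    4
0.3   11   14   15   15   14    4  229  230  230  229  229  220    5   87   86    2
0.25    4    4    4    5    4    4   48   51   50   50   50   38    5    4    4    6
0.2  523  503    3    5    6    7    5    4    3    4    6    5   30   33   33    2
```

```bash
cat >> h.py <<'E'
TH=np.radians(-6.1);NR=np.array([[np.cos(TH),-np.sin(TH),0],[np.sin(TH),np.cos(TH),0],[0,0,1]]);NT=np.array([.5125,-.1877,0])
# tool goal: tool y=nest y, tool x=-nest x, z down
TR=NR@np.diag([-1,1,-1.])
def to(Xs,nest=True):
    """fractions for targets, from the pose now"""
    from scipy.spatial.transform import Rotation as Ro
    o=observe();R=o['tool_rot'];print('now',np.round(o['position'],4),'nest',np.round(NR.T@(o['position']-NT),4),'f',np.round(o['ft_force'],1),'t',o['time_s'])
    for X in Xs:
        X=np.array(X);X=NR@X+NT if nest else X
        print(np.round(R.T@(X-o['position'])/.5,4),np.round(Ro.from_matrix(R.T@TR).as_rotvec()/np.pi,4))
E
python3 -c "
from h import *
to([(.4,.3,.3),(.60,0,.32)],False);to([(-.005,-.187,.25)])"
```

```text
now [0.239  0.4951 0.2308] nest [-0.3445  0.6498  0.2308] f [ 0.4 -0.1 -0. ] t 0.1
[-0.4596 -0.2115 -0.1383] [-4.000e-04 -1.000e-04 -1.093e-01]
[-1.0807 -0.5779 -0.178 ] [-4.000e-04 -1.000e-04 -1.093e-01]
now [0.239  0.4951 0.2308] nest [-0.3445  0.6498  0.2308] f [ 0.4 -0.1 -0. ] t 0.1
[-1.2028 -1.3474 -0.037 ] [-4.000e-04 -1.000e-04 -1.093e-01]
```

```bash
python3 -m handwheel '[[[-0.45,-0.21,-0.14],[0,0,-0.1093]],[[-0.45,-0.21,-0.14],[0,0,-0.1093]],[[-0.45,-0.21,-0.14],[0,0,-0.1093]],[[-0.45,-0.21,-0.14],[0,0,-0.1093]],[[-0.45,-0.21,-0.14],[0,0,-0.1093]],[[-0.98,-0.52,-0.17],[0,0,-0.1093]],[[-0.98,-0.52,-0.17],[0,0,-0.1093]],[[-0.98,-0.52,-0.17],[0,0,-0.1093]],[[-0.98,-0.52,-0.17],[0,0,-0.1093]],[[-0.98,-0.52,-0.17],[0,0,-0.1093]]]' 0
python3 -c "
from h import *
to([(.60,-0.05,.3)],False);to([(-.005,-.187,.25)])"
```

```text
time_s: 1.1
position: [0.5267, 0.1071, 0.3118]
tool_rot: [[-0.994, 0.106, -0.001], [0.106, 0.994, 0.0], [0.001, 0.0, -1.0]]
ft_force: [0.9, 1.0, -0.3]
grip_width: -0.0002
gripper_force: 0.0
now [0.5267 0.1071 0.3118] nest [-0.0172  0.2946  0.3118] f [ 0.9  1.  -0.3] t 1.1
[-0.1792 -0.2968  0.0234] [ 0.     -0.0002 -0.    ]
now [0.5267 0.1071 0.3118] nest [-0.0172  0.2946  0.3118] f [ 0.9  1.  -0.3] t 1.1
[-0.0246 -0.9632  0.1235] [ 0.     -0.0002 -0.    ]
```

```bash
python3 -m handwheel '[[[-0.02,-0.95,0.0],[0,0,0]],[[-0.02,-0.95,0.0],[0,0,0]],[[-0.02,-0.95,0.0],[0,0,0]],[[-0.02,-0.95,0.0],[0,0,0]],[[-0.02,-0.95,0.0],[0,0,0]],[[-0.02,-0.95,0.0],[0,0,0]],[[-0.02,-0.95,0.0],[0,0,0]],[[-0.02,-0.95,0.0],[0,0,0]],[[-0.02,-0.95,0.0],[0,0,0]],[[-0.02,-0.95,0.0],[0,0,0]]]'
python3 -m handwheel '[[[0,0,0],[0,0,0]],[[0,0,0],[0,0,0]],[[0,0,0],[0,0,0]]]' >/dev/null
python3 - <<'E'
from h import *
to([(-.005,-.187,.12),(-.005,-.187,.042)])
p,d=get_image('scene');cv2.imwrite('pics/s1.png',cv2.cvtColor(p,cv2.COLOR_RGB2BGR))
E
```

```text
time_s: 2.1
position: [0.4843, -0.368, 0.3106]
tool_rot: [[-0.994, 0.109, -0.001], [0.109, 0.994, 0.001], [0.002, 0.001, -1.0]]
ft_force: [0.4, 0.1, -0.2]
grip_width: 0.0001
gripper_force: 0.0
now [ 0.4858 -0.3632  0.3121] nest [-0.0079 -0.1773  0.3121] f [-0.3  0.6  0. ] t 2.4
[-0.0058 -0.0195  0.3841] [0.0001 0.     0.0004]
[-0.0058 -0.0195  0.5401] [0.0001 0.     0.0004]
```

View pics/s1.png

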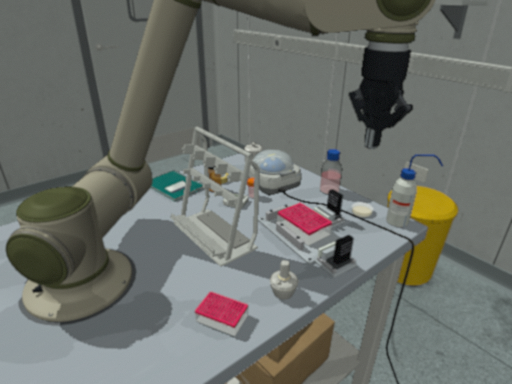

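The scene view shows the shut fingers at (372,140), above and outside the end grip at (343,250). The arm is well clear of the rack. I'll descend now.

```bash
python3 -m handwheel '[[[-0.006,-0.02,0],[0,0,0]],[[-0.006,-0.02,0.1],[0,0,0]],[[-0.006,-0.02,0.2],[0,0,0]],[[-0.006,-0.02,0.3],[0,0,0]],[[-0.006,-0.02,0.38],[0,0,0]],[[-0.006,-0.02,0.44],[0,0,0]],[[-0.006,-0.02,0.5],[0,0,0]],[[-0.006,-0.02,0.54],[0,0,0]],[[-0.006,-0.02,0.54],[0,0,0]],[[-0.006,-0.02,0.54],[0,0,0]]]'
python3 - <<'E'
from h import *
to([(-.005,-.17,.042),(-.005,-.11,.042)])
for n in('top','scene'):
  p,d=get_image(n);np.save(n+'1.npy',d);cv2.imwrite(f'pics/{n}2.png',cv2.cvtColor(p,cv2.COLOR_RGB2BGR))
a=cv2.resize(cv2.imread('pics/top2.png')[130:220,250:360],None,fx=4,fy=4);b=cv2.resize(cv2.imread('pics/scene2.png')[150:290,240:400],(411,360))
cv2.imwrite('pics/c2.png',np.hstack([a,b]));print(a.shape)
E
```

```text
time_s: 3.45
position: [0.4879, -0.3748, 0.0425]
tool_rot: [[-0.994, 0.106, 0.0], [0.106, 0.994, -0.0], [-0.0, -0.0, -1.0]]
ft_force: [0.6, -0.3, 0.2]
grip_width: 0.0001
gripper_force: 0.0
now [ 0.4879 -0.3748  0.0425] nest [-0.0046 -0.1887  0.0425] f [ 0.6 -0.3  0.2] t 3.45
[0.0008 0.0374 0.001 ] [-0.0001  0.0001  0.0001]
[0.0007 0.1574 0.0009] [-0.0001  0.0001  0.0001]
(360, 440, 3)
```

View pics/c2.png

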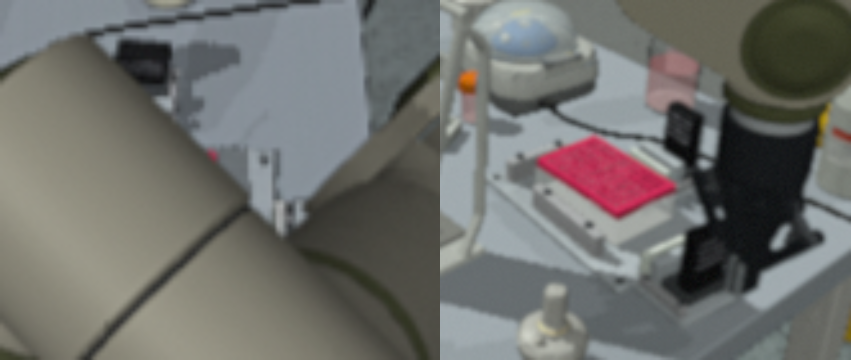

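```bash
python3 -m handwheel '[[[0,0.02,0],[0,0,0]],[[0,0.03,0],[0,0,0]],[[0,0.04,0],[0,0,0]],[[0,0.05,0],[0,0,0]],[[0,0.06,0],[0,0,0]],[[0,0.07,0],[0,0,0]],[[0,0.08,0],[0,0,0]],[[0,0.09,0],[0,0,0]],[[0,0.1,0],[0,0,0]],[[0,0.1,0],[0,0,0]]]'
python3 -m handwheel '[[[0,0.01,0],[0,0,0]],[[0,0.02,0],[0,0,0]],[[0,0.02,0],[0,0,0]]]'
python3 - <<'E'
from h import *
to([(-.005,-.11,.042)])
E
```

```text
time_s: 4.55
position: [0.4934, -0.3253, 0.0433]
tool_rot: [[-0.994, 0.106, 0.002], [0.106, 0.994, -0.003], [-0.003, -0.003, -1.0]]
ft_force: [-0.3, -4.5, 3.2]
grip_width: -0.0001
gripper_force: 2.2
time_s: 4.85
position: [0.4945, -0.3155, 0.0433]
tool_rot: [[-0.994, 0.106, 0.002], [0.106, 0.994, -0.003], [-0.003, -0.003, -1.0]]
ft_force: [-0.1, -4.9, 2.9]
grip_width: 0.0002
gripper_force: 2.5
now [ 0.4945 -0.3155  0.0433] nest [-0.0043 -0.129   0.0433] f [-0.1 -4.9  2.9] t 4.85
[0.0014 0.0379 0.0025] [-0.001   0.0009  0.0002]
```

```bash
python3 -m handwheel '[[[0,0.005,0],[0,0,0]],[[0,0.01,0],[0,0,0]],[[0,0.015,0],[0,0,0]],[[0,0.02,0],[0,0,0]],[[0,0.02,0],[0,0,0]]]' | grep -E 'pos|ft'
python3 -m handwheel '[[[0,0.005,0],[0,0,0]],[[0,0.01,0],[0,0,0]],[[0,0.01,0],[0,0,0]]]' | grep -E 'pos|ft'
python3 - <<'E'
from h import *
to([])
p,d=get_image('scene');cv2.imwrite('pics/s3.png',cv2.resize(cv2.cvtColor(p,cv2.COLOR_RGB2BGR)[170:280,250:370],None,fx=5,fy=5,interpolation=cv2.INTER_CUBIC))
E
```

```text
position: [0.4956, -0.3059, 0.0433]
ft_force: [-0.2, -5.5, 4.1]
position: [0.4962, -0.301, 0.0433]
ft_force: [-0.4, -5.6, 3.6]
now [ 0.4962 -0.301   0.0433] nest [-0.0042 -0.1144  0.0433] f [-0.4 -5.6  3.6] t 5.65
```

View pics/s3.png

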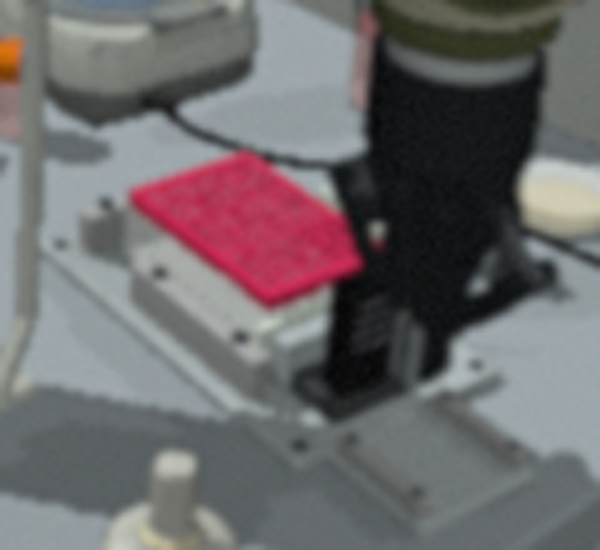

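The crop shows the end pad (320,340) at the box's end, and the box about 1–2 cm from the end stop (100,235). I'll creep now and watch the force.

```bash
for i in 1 2 3 4; do python3 -m handwheel '[[[0,0.003,0],[0,0,0]],[[0,0.006,0],[0,0,0]],[[0,0.006,0],[0,0,0]]]' | grep -E 'pos|ft'; done
```

```text
position: [0.4965, -0.2982, 0.0433]
ft_force: [0.2, -5.9, 2.9]
position: [0.4968, -0.2952, 0.0433]
ft_force: [-0.5, -7.4, 2.4]
position: [0.4971, -0.2924, 0.0434]
ft_force: [-0.4, -7.4, 3.1]
position: [0.4975, -0.29, 0.0436]
ft_force: [-1.8, -9.5, 2.9]
```

```bash
cat >> h.py <<'E'
def lid(n='scene'):
    p,d=get_image(n);cp=camera_params(n);h=cv2.cvtColor(p,cv2.COLOR_RGB2HSV)
    m=((h[...,0]>165)|(h[...,0]<4))&(h[...,1]>140)&(h[...,2]>90)
    v,u=np.nonzero(m);W=world(n,np.c_[u,v],z=.050,cp=cp);N=(W-NT)@NR
    k=(abs(N[:,0])<.1)&(abs(N[:,1])<.13);N=N[k]
    r=cv2.minAreaRect(N[:,:2].astype(np.float32)*1000)
    print(n,k.sum(),'lid mm',np.round(r[0],1),np.round(r[1],1),round(r[2],2),'ext',np.round(N[:,:2].min(0)*1e3,1),np.round(N[:,:2].max(0)*1e3,1))
    # left long edge direction
    for lo in np.arange(-60,100,20): 
        s=N[(N[:,1]*1e3>lo)&(N[:,1]*1e3<lo+20)]
        if len(s): print(lo,round(s[:,0].min()*1e3,1),end='; ')
    print()
E
python3 -c "
from h import *
to([]);lid()"
```

```text
now [ 0.4975 -0.29    0.0436] nest [-0.0041 -0.1033  0.0436] f [-1.8 -9.5  2.9] t 6.9
scene 762 lid mm [12.4 33. ] [ 89.  126.8] 0.53 ext [-32.3 -30.6] [56.6 96.8]
-40 -31.5; -20 -31.7; 0 -31.1; 20 -31.3; 40 -32.3; 60 -31.7; 80 -31.0;
```

```bash
for i in 1 2; do python3 -m handwheel '[[[0,0.002,0],[0,0,0]],[[0,0.002,0],[0,0,0]],[[0,0.002,0],[0,0,0]]]' | grep -E 'pos|ft'; done;python3 -c "
from h import *
to([]);lid()"
```

```text
position: [0.4976, -0.2893, 0.0437]
ft_force: [-2.2, -10.4, 5.1]
position: [0.4977, -0.2886, 0.0437]
ft_force: [-2.9, -11.5, 5.5]
now [ 0.4977 -0.2886  0.0437] nest [-0.004  -0.1019  0.0437] f [ -2.9 -11.5   5.5] t 7.55
scene 758 lid mm [12.4 33. ] [ 89.1 126.8] 0.53 ext [-32.4 -30.6] [56.9 96.8]
-40 -31.5; -20 -31.7; 0 -31.1; 20 -31.3; 40 -32.3; 60 -32.4; 80 -31.0;
```

The force climbs about 1.4 N/mm while the box stays put and square. It's on the end stop with roughly 4 mm of spring. Now I'll back off and go to the side grip.

```bash
python3 -m handwheel '[[[0,-0.02,0],[0,0,0]],[[0,-0.06,0],[0,0,0]],[[0,-0.06,-0.1],[0,0,0]],[[0,-0.06,-0.2],[0,0,0]],[[0,-0.06,-0.3],[0,0,0]],[[0,-0.06,-0.36],[0,0,0]],[[0,-0.06,-0.36],[0,0,0]],[[0,-0.06,-0.36],[0,0,0]]]' | grep -E 'pos|ft'
python3 -c "
from h import *
to([(.162,.02,.22),(.162,.02,.042)]);print(pix('top',[NR@np.array([.162,.02,.0])+NT]))"
```

```text
position: [0.4934, -0.3164, 0.2217]
ft_force: [-0.1, 0.5, -0.6]
now [ 0.4934 -0.3164  0.2217] nest [-0.0053 -0.13    0.2217] f [-0.1  0.5 -0.6] t 8.4
[-0.3346  0.3     0.0034] [ 0.0001 -0.     -0.0001]
[-0.3346  0.3     0.3594] [ 0.0001 -0.     -0.0001]
[[283.89638327 140.43209855]]
```

```bash
python3 -m handwheel '[[[-0.335,0.3,0],[0,0,0]],[[-0.335,0.3,0],[0,0,0]],[[-0.335,0.3,0],[0,0,0]],[[-0.335,0.3,0],[0,0,0]],[[-0.335,0.3,0],[0,0,0]],[[-0.335,0.3,0],[0,0,0]],[[-0.335,0.3,0],[0,0,0]],[[-0.335,0.3,0],[0,0,0]]]' | grep -E 'pos|ft|rot'
python3 - <<'E'
from h import *
to([(.162,.02,.042)])
for n in ('scene','top'):lid(n)
p,d=get_image('wrist');p=cv2.cvtColor(p,cv2.COLOR_RGB2BGR)
q,d=get_image('scene');q=cv2.cvtColor(q,cv2.COLOR_RGB2BGR)
cv2.imwrite('pics/w4.png',np.hstack([cv2.resize(p,(400,300)),cv2.resize(q[110:290,180:420],(400,300))]))
E
```

```text
position: [0.6753, -0.1856, 0.221]
tool_rot: [[-0.994, 0.107, -0.002], [0.107, 0.994, 0.001], [0.002, 0.0, -1.0]]
ft_force: [-0.1, 0.2, -0.3]
now [ 0.6753 -0.1856  0.221 ] nest [0.1617 0.0194 0.221 ] f [-0.1  0.2 -0.3] t 9.2
[-0.0014  0.0011  0.3579] [ 0.0001 -0.0006 -0.0004]
scene 790 lid mm [12.7 33. ] [ 89.2 126.3] 1.04 ext [-32.4 -30.6] [56.6 96.8]
-40 -30.9; -20 -31.0; 0 -31.1; 20 -31.3; 40 -32.3; 60 -32.4; 80 -31.0; 
top 353 lid mm [12.7  6.7] [63.6 82.2] 88.45 ext [-27.7 -25.3] [53.9 39.4]
-40 -26.3; -20 -27.7; 0 -25.9; 20 -27.5;
```

View pics/w4.png

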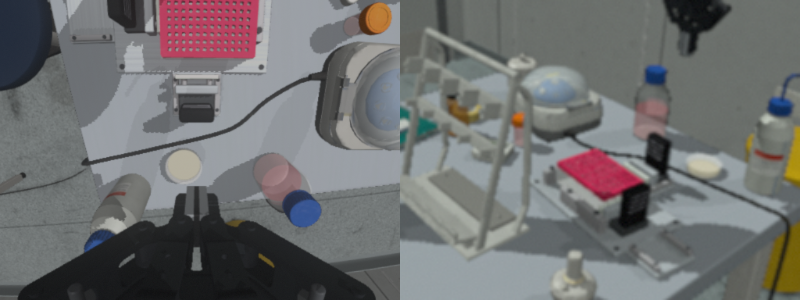

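The wrist view shows the side grip at (197,108), clear bench behind it, and the bottles well to either side. The scene crop shows the box still flush and the end slider staying put. I'll descend behind the side grip.

```bash
python3 -m handwheel '[[[0,0,0.08],[0,0,0]],[[0,0,0.16],[0,0,0]],[[0,0,0.22],[0,0,0]],[[0,0,0.27],[0,0,0]],[[0,0,0.31],[0,0,0]],[[0,0,0.335],[0,0,0]],[[0,0,0.355],[0,0,0]],[[0,0,0.355],[0,0,0]]]' | grep -E 'pos|ft'
python3 -m handwheel '[[[0.01,0,0],[0,0,0]],[[0.02,0,0],[0,0,0]],[[0.03,0,0],[0,0,0]],[[0.04,0,0],[0,0,0]],[[0.05,0,0],[0,0,0]],[[0.06,0,0],[0,0,0]],[[0.06,0,0],[0,0,0]]]' | grep -E 'pos|ft'
python3 -c "
from h import *
to([(.1,.02,.042)])"
```

```text
position: [0.6758, -0.1846, 0.0435]
ft_force: [0.3, -0.4, 0.1]
position: [0.6468, -0.1815, 0.0453]
ft_force: [3.8, 0.5, 0.6]
now [ 0.6468 -0.1815  0.0453] nest [0.1329 0.0204 0.0453] f [3.8 0.5 0.6] t 10.9
[ 0.0658 -0.0008  0.0064] [-0.0002  0.001  -0.    ]
```

```bash
for i in 1 2 3 4; do python3 -m handwheel '[[[0.003,0,0],[0,0,0]],[[0.006,0,0],[0,0,0]],[[0.006,0,0],[0,0,0]]]' | grep -E 'pos|ft'; done;python3 -c "
from h import *
to([]);lid()"
```

```text
position: [0.6444, -0.1813, 0.0453]
ft_force: [7.1, -0.2, 0.5]
position: [0.6415, -0.1809, 0.0453]
ft_force: [5.8, 0.5, -0.6]
position: [0.6387, -0.1806, 0.0453]
ft_force: [6.7, 0.1, -0.1]
position: [0.6361, -0.1803, 0.0454]
ft_force: [9.0, 0.5, -1.0]
now [ 0.6361 -0.1803  0.0454] nest [0.1222 0.0204 0.0454] f [ 9.   0.5 -1. ] t 12.1
scene 774 lid mm [11.5 31.6] [ 88.6 124. ] 0.56 ext [-33.1 -30.6] [55.4 93.9]
-40 -31.5; -20 -32.3; 0 -32.6; 20 -32.8; 40 -32.3; 60 -33.1; 80 -31.0;
```

```bash
for i in 1 2 3; do python3 -m handwheel '[[[0.003,0,0],[0,0,0]],[[0.004,0,0],[0,0,0]],[[0.004,0,0],[0,0,0]]]' | grep -E 'pos|ft'; done;python3 -c "
from h import *
to([]);lid()"
```

```text
position: [0.6343, -0.1802, 0.0454]
ft_force: [10.5, -0.1, -1.9]
position: [0.6323, -0.1799, 0.0454]
ft_force: [11.3, 0.0, -1.4]
position: [0.6303, -0.1797, 0.0454]
ft_force: [9.7, 0.6, -1.9]
now [ 0.6303 -0.1797  0.0454] nest [0.1163 0.0205 0.0454] f [ 9.7  0.6 -1.9] t 13.05
scene 782 lid mm [ 5.8 32.9] [ 88.8 126.5] 0.82 ext [-39.  -30.6] [49.4 96.8]
-40 -37.8; -20 -37.2; 0 -37.6; 20 -38.5; 40 -39.0; 60 -38.3; 80 -38.5;
```

```bash
for i in 1 2 3; do python3 -m handwheel '[[[0.003,0,0],[0,0,0]],[[0.003,0,0],[0,0,0]],[[0.003,0,0],[0,0,0]]]' | grep -E 'pos|ft'; done;python3 -c "
from h import *
to([]);lid()"
```

```text
position: [0.6288, -0.1795, 0.0454]
ft_force: [9.4, 0.4, -1.9]
position: [0.6273, -0.1794, 0.0454]
ft_force: [10.1, 0.4, -1.0]
position: [0.6258, -0.1792, 0.0454]
ft_force: [9.5, 1.4, -0.7]
now [ 0.6258 -0.1792  0.0454] nest [0.1117 0.0205 0.0454] f [ 9.5  1.4 -0.7] t 14.0
scene 779 lid mm [-2.1 30.6] [122.7  83.8] 89.71 ext [-43.7 -30.6] [40.1 92.2]
-40 -42.6; -20 -41.4; 0 -42.5; 20 -42.8; 40 -42.5; 60 -43.7; 80 -40.8;
```

```bash
for i in 1 2 3; do python3 -m handwheel '[[[0.003,0,0],[0,0,0]],[[0.003,0,0],[0,0,0]],[[0.003,0,0],[0,0,0]]]' | grep -E 'pos|ft'; done;python3 -c "
from h import *
to([]);lid()"
```

```text
position: [0.6243, -0.179, 0.0454]
ft_force: [10.2, 0.6, -0.9]
position: [0.623, -0.1789, 0.0454]
ft_force: [10.2, 1.3, -1.4]
position: [0.6218, -0.1788, 0.0454]
ft_force: [12.1, 0.9, -2.7]
now [ 0.6218 -0.1788  0.0454] nest [0.1077 0.0205 0.0454] f [12.1  0.9 -2.7] t 14.95
scene 783 lid mm [-3.  31.1] [ 83.2 122.8] 0.62 ext [-45.  -30.6] [38.4 92.2]
-40 -43.2; -20 -44.0; 0 -44.0; 20 -44.4; 40 -44.0; 60 -45.0; 80 -43.1;
```

```bash
python3 -m handwheel '[[[0.002,0,0],[0,0,0]],[[0.002,0,0],[0,0,0]],[[0.002,0,0],[0,0,0]]]' | grep -E 'pos|ft'; python3 -c "
from h import *
to([]);lid()"
```

```text
position: [0.6211, -0.1787, 0.0455]
ft_force: [13.1, 0.4, -3.3]
now [ 0.6211 -0.1787  0.0455] nest [0.107  0.0205 0.0455] f [13.1  0.4 -3.3] t 15.3
scene 784 lid mm [-3.  31.1] [ 83.2 122.8] 0.62 ext [-45.  -30.6] [38.4 92.2]
-40 -43.2; -20 -44.0; 0 -44.0; 20 -44.4; 40 -44.7; 60 -45.0; 80 -43.1;
```

Side seated too: the force rises with no box motion. I'll retreat and take a clear look.

```bash
python3 -m handwheel '[[[-0.02,0,0],[0,0,0]],[[-0.06,0,0],[0,0,0]],[[-0.06,0,-0.1],[0,0,0]],[[-0.06,0,-0.2],[0,0,0]],[[-0.06,0,-0.3],[0,0,0]],[[-0.06,0,-0.36],[0,0,0]],[[-0.06,0,-0.36],[0,0,0]],[[-0.06,0,-0.36],[0,0,0]]]' | grep -E 'pos|ft'
python3 - <<'E'
from h import *
to([(-.005,-.135,.22),(.12,-.16,.22)]);lid()
q,d=get_image('scene');q=cv2.cvtColor(q,cv2.COLOR_RGB2BGR)
cv2.imwrite('pics/s5.png',cv2.resize(q[170:270,250:370],None,fx=6,fy=6,interpolation=cv2.INTER_CUBIC))
E
```

```text
position: [0.6479, -0.1815, 0.2245]
ft_force: [-0.3, -1.0, 0.5]
now [ 0.6479 -0.1815  0.2245] nest [0.134  0.0205 0.2245] f [-0.3 -1.   0.5] t 16.15
[ 0.278  -0.311   0.0089] [-0.0001  0.      0.    ]
[ 0.028 -0.361  0.009] [-0.0001  0.      0.    ]
scene 794 lid mm [-3.1 31.4] [124.1  84. ] 89.91 ext [-45.  -30.6] [39.  93.5]
-40 -43.2; -20 -44.0; 0 -44.7; 20 -44.4; 40 -44.7; 60 -45.0; 80 -43.1;
```

View pics/s5.png

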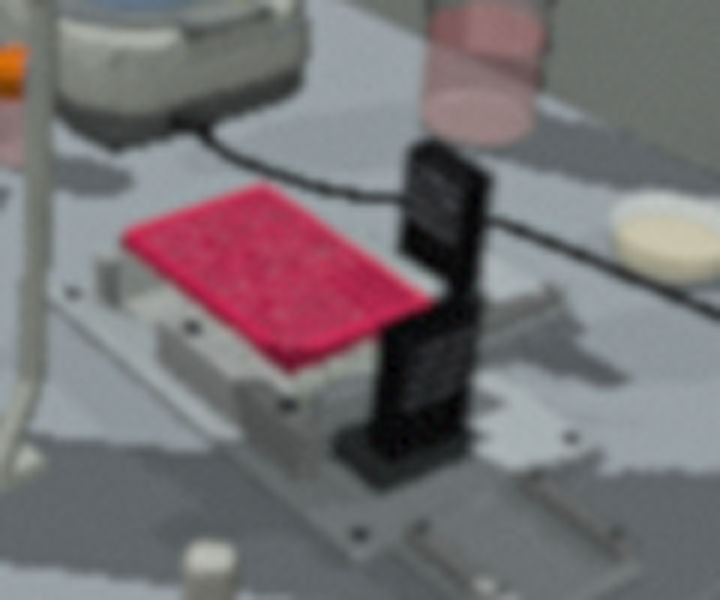

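The crop shows the box flush at both bars, with both sliders holding. I'll re-check the end pad by feel, because the box has slid along it since it was pressed.

```bash
python3 -m handwheel '[[[0.278,-0.311,0],[0,0,0]],[[0.278,-0.311,0],[0,0,0]],[[0.278,-0.311,0],[0,0,0]],[[0.278,-0.311,0],[0,0,0]],[[0.278,-0.311,0],[0,0,0]],[[0.278,-0.311,0],[0,0,0]],[[0.278,-0.311,0.1],[0,0,0]],[[0.278,-0.311,0.2],[0,0,0]],[[0.278,-0.311,0.3],[0,0,0]],[[0.278,-0.311,0.363],[0,0,0]]]' | grep -E 'pos|ft'
python3 -m handwheel '[[[0,0,0],[0,0,0]],[[0,0.02,0],[0,0,0]],[[0,0.04,0],[0,0,0]],[[0,0.05,0],[0,0,0]],[[0,0.054,0],[0,0,0]],[[0,0.058,0],[0,0,0]],[[0,0.058,0],[0,0,0]]]' | grep -E 'pos|ft'
python3 -m handwheel '[[[0,0.002,0],[0,0,0]],[[0,0.002,0],[0,0,0]]]' | grep -E 'pos|ft'
python3 -c "
from h import *
to([(-.005,-.102,.043)])"
```

```text
position: [0.4934, -0.3188, 0.0387]
ft_force: [0.4, 0.1, 1.1]
position: [0.4968, -0.2926, 0.0433]
ft_force: [0.2, -0.3, 0.0]
position: [0.4967, -0.2918, 0.0429]
ft_force: [0.2, -0.9, 0.2]
now [ 0.4967 -0.2918  0.0429] nest [-0.0046 -0.1052  0.0429] f [ 0.2 -0.9  0.2] t 18.15
[ 0.0008  0.0064 -0.0003] [-0.     -0.     -0.0001]
```

```bash
for i in 1 2 3; do python3 -m handwheel '[[[0,0.002,0],[0,0,0]],[[0,0.002,0],[0,0,0]],[[0,0.002,0],[0,0,0]]]' | grep -E 'pos|ft'; done
```

```text
position: [0.4969, -0.2907, 0.0429]
ft_force: [-0.2, -0.2, -0.9]
position: [0.4971, -0.29, 0.0431]
ft_force: [-1.2, -3.3, 1.7]
position: [0.4973, -0.2895, 0.0433]
ft_force: [-0.4, -6.3, 2.3]
```

```bash
for i in 1 2; do python3 -m handwheel '[[[0,0.002,0],[0,0,0]],[[0,0.002,0],[0,0,0]],[[0,0.002,0],[0,0,0]]]' | grep -E 'pos|ft'; done
```

```text
position: [0.4975, -0.289, 0.0435]
ft_force: [-1.7, -7.6, 2.4]
position: [0.4977, -0.2886, 0.0438]
ft_force: [-2.0, -10.1, 4.3]
```

The grip holds 10 N at the same spot as before without slipping, so the preload is still there. Retreat and final check.

```bash
python3 -m handwheel '[[[0,-0.02,0],[0,0,0]],[[0,-0.06,0],[0,0,0]],[[0,-0.06,-0.1],[0,0,0]],[[0,-0.06,-0.2],[0,0,0]],[[0,-0.06,-0.3],[0,0,0]],[[0,-0.06,-0.36],[0,0,0]],[[0,-0.06,-0.36],[0,0,0]],[[0,-0.06,-0.36],[0,0,0]],[[0,-0.06,-0.36],[0,0,0]],[[0,-0.06,-0.36],[0,0,0]]]' | grep -E 'pos|ft'
python3 - <<'E'
from h import *
to([]);lid()
q,d=get_image('scene');cv2.imwrite('pics/s6.png',cv2.resize(cv2.cvtColor(q,cv2.COLOR_RGB2BGR)[170:270,250:370],None,fx=6,fy=6,interpolation=cv2.INTER_CUBIC))
E
```

```text
position: [0.4937, -0.3165, 0.2213]
ft_force: [0.0, 0.1, 0.0]
now [ 0.4937 -0.3165  0.2213] nest [-0.005  -0.13    0.2213] f [0.  0.1 0. ] t 20.65
scene 796 lid mm [-2.7 31.5] [ 84.2 124.1] 0.23 ext [-45.  -30.6] [39.3 93.5]
-40 -44.6; -20 -44.0; 0 -44.7; 20 -44.4; 40 -44.7; 60 -45.0; 80 -43.1;
```

View pics/s6.png

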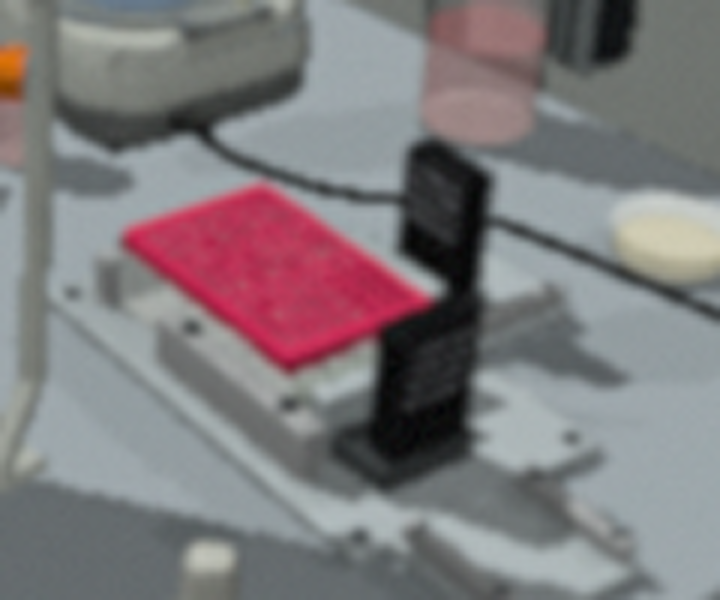

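The last crop shows the box square in the nest (lid angle about 0.2°), lid corner at (290,360), against both bars. Both sliders are in place and the arm is clear, so I'm handing it in.

```bash
python3 -c "
from rig import *
print(close_job())"
```

```text
the job is handed in; nothing more can be done
None
```

I clamped the tip box square against both stop bars, each pad pressing an estimated 4–6 N judging by the wrist force, and handed the job in at about 21 s with the arm clear; no verdict came back.

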